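# Seat a bored block in the drilling jig and hold its sprung guide arm on the stop

## Task

Take the bored wooden block that lies to the left of the drilling jig (not the one at the back of the table) and seat it in the nest of the jig, lying flat with its hole facing up and the end nearer the hole away from the pivot post, and let go of it. Then take the upright handle of the guide arm, swing the arm round against its spring as far as its stop, so that the guide ring stands over the hole, and finish while still holding the handle there. Leave the two plain blocks beside it where they lie.

Things in the scene. Friction and masses are not known exactly. Their poses are not given: they have to be found in the camera images.
- block_centre (a point): Centre (half-way up) of the bored block: a loose light-wood block 42 (own x) x 56 (own y) x 29 mm (own z, up), the only block to the left of the jig, clear of the back of the table, with a hole in its top; about 40 g. It is to be picked up across its 42 mm width. It may be turned any way about the vertical.
- block_hole (a point): Mouth of the round 11 mm hole in the top face of the bored block, off-centre: +4.4 mm along the block's own x and -8.3 mm along its own y from the block's centre; axes as block_centre. Only the look of a hole: the solver puts nothing in it.
- nest (a point): Centre of the nest floor, 12 mm above the table; axes as drill_jig. Nest inside 61 (x) x 47 mm (y), walls 8 mm high: full at both x ends; at the y sides only a tab at each corner, the middle 41 mm open for fingers. Block seated rightly: its +y points to nest +x (block yaw = nest yaw - 90 deg), hole at nest x -8.3, y -4.4 mm, centre 14.5 mm above the floor.
- drill_jig: Drilling jig, fixed to the table: light-wood base board 190 x 90 x 12 mm, turned by up to 0.25 rad. Origin at table height under the nest's centre. x points along the board from the nest to the pivot post (roughly away from the robot), y left, z up. Board from x -55 to +135 mm. A steel stop pin, 8 mm thick, stands to 60 mm above the table at x +55, y -16 mm.
- pivot (a point): Pivot of the guide arm, on the axis of the upright steel post (26 mm hub, top 64 mm above the table) at jig x +105 mm, y -4.4 mm; the point is at half the arm's thickness, 53 mm above the table.
- guide_ring (a point): Centre of the underside of the brass guide ring (25 mm outside, 14 mm bore, 15 mm high) in the guide arm, 113 mm from the pivot axis and 47 mm above the table, 6 mm above the top of a seated block.
- guide_handle (a point): Upright round wooden handle of the guide arm, 16 mm thick, rising 48 mm from the top of the arm (57 to 105 mm above the table), near the free end, 165 mm from the pivot axis. The origin is on its axis at the height to grip, 83 mm above the table. It is fixed to the arm and turns with it; being round it may be gripped in any yaw.
- guide_arm (a joint): Angle of the guide arm (level bar 15 mm wide, 49 to 57 mm above the table) about the upright pivot, rad. 0: sprung back to the left (direction from pivot: jig yaw + 1.69). Grows anticlockwise seen from above to the solid stop at 1.45, pointing to jig -x over the nest. The spring drives it back to 0 if let go: at the handle 1.5 N at 0, 3.7 N at the stop.
- plain_block: Plain wooden offcut block without a hole, 36 x 40 x 26 mm, origin at the centre of its underside; to be left alone.
- cork: Plain cork sanding block without a hole, 44 x 70 x 28 mm, origin at the centre of its underside; to be left alone.
Things that resemble listed ones, but are neither listed nor needed, are in the scene too. What is shaped like the part that bears block_centre but pink is not meant.

How it is judged:
By the outcome, as a careful person would: the job done as asked, in the order asked, and still so for the second after the job is handed in, while the arm keeps its last pose, push and grip.
It also fails if it takes over 61 s, if anything falls off the work surface, if the arm or the gripper's body presses on something with over 40 N, if the wrist force passes 120 N, or if a joint passes its speed limit or range.

## Robot

A 6-joint arm with a two-finger parallel gripper is mounted at the origin on a cart in front of the work surface, level with it; the furniture and walls round the work are solid. World frame = base frame: x ahead of the robot, y to its left, z up, the work surface at z = 0. Lengths are in mm, angles in rad, forces in N, time in s.
With the tool pointing down it reaches from about 400 to 925 mm from the base axis. Payload 12.5 kg.
Tool frame: the origin (TCP) lies at the very end of the fingers, on their centre line; the grasp point (between the pads) lies 19 mm behind it; z points along the fingers, x is the direction in which the jaws open and shut, and the axes are right-handed (so a half turn about z gives the same grasp; the last joint's range is limited). The gripper opens to 95 mm and grips with 3 to 60 N. Pads are 20 mm wide; open, the fingers measure 119 mm over their backs; the gripper's body (75 mm by 180 mm) begins 59 mm behind the grasp point.
Start: joints at [1.107, 0.491, 1.559, -0, 1.092, -0.106], TCP at [218.868, 585.443, 214.661] pointing down, gripper open.
Joint ranges: [-3.1, 3.1], [-0.84, 2.19], [0.05, 2.79], [-1.13, 4.28], [0.06, 2.93], [-2.69, 2.69]. Speed limits (rad/s): [2.22, 2.22, 2.79, 3.14, 3.14, 3.14].

## Interface

Orientations are given as [roll, pitch, yaw] about the fixed x, y, z axes, in that order (R = Rz(yaw) Ry(pitch) Rx(roll)).
In Python, from cell import env gives the robot as it stands.
- The arm moves only by the tool arm_command, never from a script. Its argument "motion" is one flat list of numbers, 7 for each row, row after row: the opening, from -1 (shut) to 1 (fully open), then the shift along the tool's x, y, z in mm, then the turn, a rotation vector about the tool's x, y, z in degrees. In form: [fingers, dx, dy, dz, rx, ry, rz, fingers, dx, dy, dz, rx, ry, rz, ...]. A call has 1 to 20 rows; each row is the pose to reach, as a shift and turn from the pose commanded when the call began, along the tool's axes at that moment; what a row does not reach only later rows make up. A row lasts 1/10 s, in which the tool goes at most 50 mm and 8.59 degrees, less where a joint would pass 70% of its speed; a pose out of reach is approached as far as the arm can. A call with a gripper value outside its range is refused whole. The fingers move at their own pace and stop on an object; the grip force is fixed at half the most. Time passes only in rows, so rows that repeat a pose let the fingers close. It gives the time, the measured TCP pose, the force and the opening at its end, in the units of the state.
- env.state(): the state, without advancing time (a new reading comes with each control period).
- env.read_camera(name): name is "scene" or "top"; returns (picture, depth): 384x512x3 uint8, red, green, blue; 384x512 float32, mm along the optical axis (not along the pixel's ray), 0 where there is no reading.
- env.calibration(name): a dict with "fx", "fy", "cx", "cy" (pixels), "cam_to_world" (4x4, takes a point from camera to world coordinates). Camera axes: x right, y down, z forward; pixel columns grow to the right and rows downward; lengths in mm; the calibration is good to about 2 mm. A picture is of the moment at which its call begins. calibration takes no time and is no camera call.
- env.job_done(): hands the job in, once; it reports no verdict.
Trained networks look in the newest picture that a camera, given by its name, has taken for a name from the list of things; names that differ only in an ending like _2 or _b are one class to them, and where a whole thing is asked for, a point or a joint stands for the part that bears it (a point fixed in the world has none). Each returns a list of dicts, best first, with "confidence" (0 to 1); they miss things now and then, are a little off and sometimes report something else, mostly with a low value. They report only what shows in the picture. A call takes as long as a camera call. They do not tell look-alikes from the thing itself.
- env.recognise(camera, label): "location" ([column, row] in pixels, amid what is visible of it).
- env.silhouettes(camera, label): "region" (384x512 bool, what is visible of it) and "location" ([column, row] in pixels, amid what is visible of it).
- env.spot_point(camera, label): "location" ([column, row] in pixels: a listed point, or the origin of a listed thing).
The state is a dict: "t": time; "joints": joint angles; "qvel": joint speeds; "tau": joint torques, N m; "eef_pos": TCP position; "tcp_rot": TCP orientation; "ft_force": force on the tool from outside, world axes, zero at the start; "moment": the same for the moment, N m; "opening": opening from 0.0 (shut) to 1.0 (fully open).
Only numpy, scipy, OpenCV 4.12 (cv2) and the standard library are available. Lean on these libraries where they do the work, as an engineer would, in place of code of your own. Each camera call takes 0.05 s, during which the arm holds its last target.

## Working session

There is one attempt and no reset: what is moved stays moved. The work goes in short steps, Python scripts to look and compute and a tool call to move; the robot and the scene stay as the last step left them, time stands still between calls to the robot, and variables do not carry over. Pictures are saved under pics/ and viewed, and the job is handed in when it is done.

Besides the shell and the picture viewer there is one more tool, called after "Request:" as name(argument=value, ...), one argument or row to a line, values as JSON. arm_command: Moves the arm, as the interface text tells. Its arguments: {"type":"object","properties":{"motion":{"type":"array","items":{"type":"number"}}},"required":["motion"]}

```bash
mkdir -p pics; ls
python3 - <<'E'
from cell import env
import cv2
for n in ("scene","top"):
    p,d=env.read_camera(n); cv2.imwrite(f"pics/{n}0.png",cv2.cvtColor(p,cv2.COLOR_RGB2BGR))
    c=env.calibration(n); print(n,c)
    for l in ("block_centre","block_hole","nest","drill_jig","pivot","guide_ring","guide_handle","plain_block","cork"):
        print(l,[([round(float(v)) for v in r["location"]],round(r["confidence"],2)) for r in env.spot_point(n,l)])
print(env.state())
E
```

```text
pics
scene {'fx': 405.17480598492494, 'fy': 405.17480598492494, 'cx': 252.17072294878727, 'cy': 193.30350203180177, 'cam_to_world': array([[ 8.98610060e-01, -3.30742223e-01,  2.88287257e-01,
         1.81139298e+02],
       [-4.38635761e-01, -6.92100045e-01,  5.73233108e-01,
        -4.28041546e+02],
       [ 9.93123118e-03, -6.41566138e-01, -7.67003430e-01,
         8.75240613e+02],
       [ 0.00000000e+00,  0.00000000e+00,  0.00000000e+00,
         1.00000000e+00]])}
block_centre [([267, 191], 0.68), ([229, 203], 0.6), ([214, 259], 0.58), ([196, 217], 0.55)]
block_hole [([200, 218], 0.84), ([234, 196], 0.75), ([221, 256], 0.63)]
nest [([290, 272], 0.71)]
drill_jig [([293, 276], 0.84)]
pivot [([330, 248], 0.87)]
guide_ring [([299, 216], 0.97)]
guide_handle [([288, 194], 0.56)]
plain_block [([265, 168], 0.56)]
cork [([221, 163], 0.58)]
top {'fx': 383.10387437819793, 'fy': 383.10387437819793, 'cx': 258.50946796508407, 'cy': 188.46730049136733, 'cam_to_world': array([[ 1.86700778e-02, -9.86843488e-01,  1.60596883e-01,
         3.33331283e+02],
       [-9.99723477e-01, -1.61289526e-02, 
[... 575 characters left out ...]
_block [([211, 145], 0.84)]
cork [([172, 194], 0.81)]
{'t': 1.0, 'joints': array([ 1.10738622e+00,  4.90915279e-01,  1.55887191e+00,  8.11030348e-06,
        1.09170370e+00, -1.05601813e-01]), 'qvel': array([-0.00099909,  0.00106392, -0.00123311,  0.00136631,  0.00037116,
       -0.00011905]), 'tau': array([ 3.98026214e-04, -6.12466550e+01, -2.58442819e+01,  6.93855062e-02,
        4.43085528e-02,  2.91760455e-05]), 'eef_pos': array([218.88067027, 585.45267299, 214.66113529]), 'tcp_rot': array([ 3.14158908e+00, -1.01959243e-04,  1.21298429e+00]), 'ft_force': array([-0.28697883, -0.59699456, -0.07727963]), 'moment': array([-0.02301955, -0.01264175, -0.02411529]), 'opening': 1.000194756228264}
```

Run:
```python
import cv2
for n,(x0,y0,x1,y1) in {"scene":(150,130,390,310),"top":(150,110,390,290)}.items():
    a=cv2.imread(f"pics/{n}0.png"); cv2.imwrite(f"pics/{n}0c.png",cv2.resize(a[y0:y1,x0:x1],None,fx=3.3,fy=3.3,interpolation=cv2.INTER_CUBIC))
```

```text
(no output)
```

View pics/top0.png

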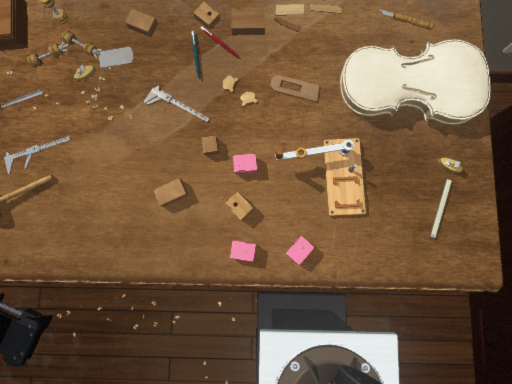

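View pics/top0c.png

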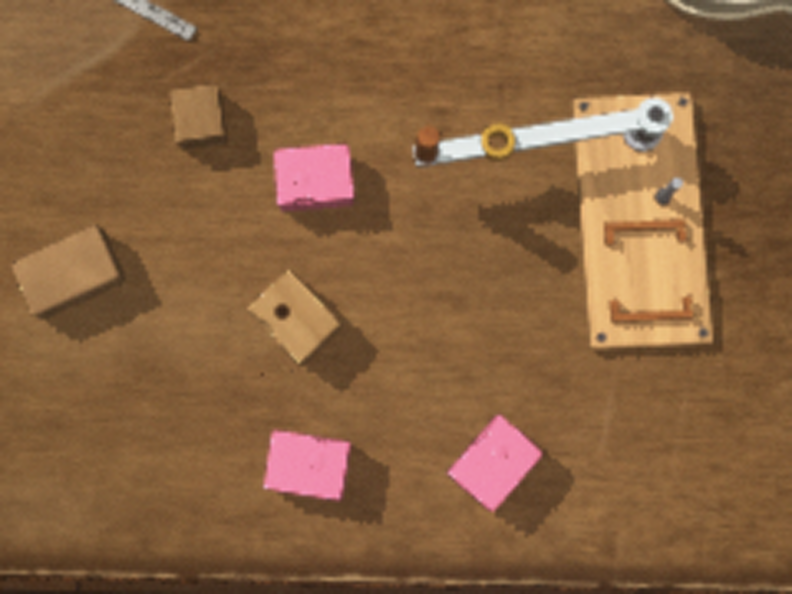

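View pics/scene0c.png

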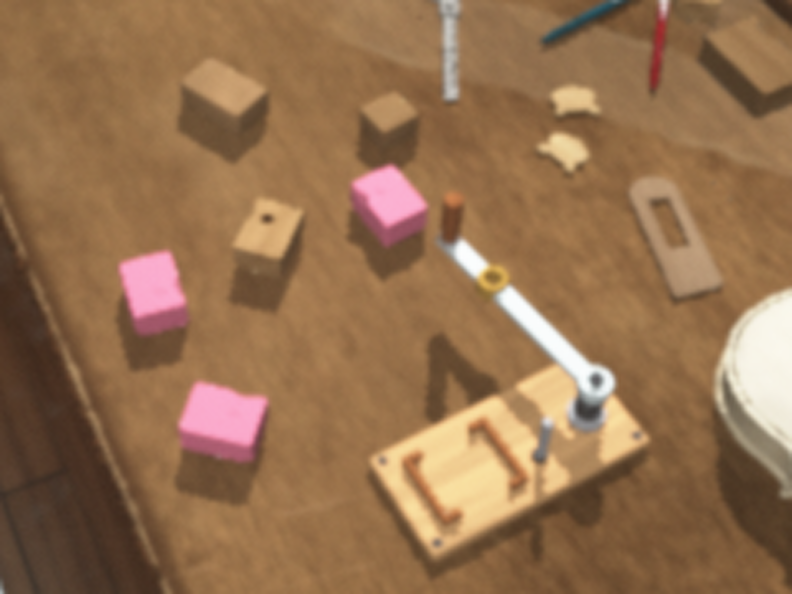

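The light-wood block with a hole at top (239,207), scene (231,200), is the one meant. The pink ones at (245,163), (243,251) and (301,250) are excluded by colour, and the bored block at (207,13) is excluded because it lies at the back of the table. Next I measure the poses.

```bash
cat > h.py <<'E'
import numpy as np, cv2
from cell import env
def cloud(n):
    p,d=env.read_camera(n); c=env.calibration(n)
    v,u=np.mgrid[0:384,0:512]; 
    P=np.stack([(u-c['cx'])/c['fx']*d,(v-c['cy'])/c['fy']*d,d],-1)
    T=c['cam_to_world']; return p,d,P@T[:3,:3].T+T[:3,3]
def pix2w(n,px,z):
    c=env.calibration(n);T=c['cam_to_world']
    r=T[:3,:3]@np.array([(px[0]-c['cx'])/c['fx'],(px[1]-c['cy'])/c['fy'],1]); o=T[:3,3]
    return o+r*(z-o[2])/r[2]
def w2pix(n,X):
    c=env.calibration(n);T=c['cam_to_world']; q=(np.atleast_2d(X)-T[:3,3])@T[:3,:3]
    return np.stack([q[:,0]/q[:,2]*c['fx']+c['cx'],q[:,1]/q[:,2]*c['fy']+c['cy']],1)
E
python3 - <<'E'
from h import *
ctr=pix2w("top",(239,207),29)
print("ctr",ctr, "back", pix2w("top",(207,13),29))
for n in ("top","scene"):
    p,d,W=cloud(n)
    z=W[...,2]
    tb=(np.hypot(W[...,0]-ctr[0],W[...,1]-ctr[1])<45)
    m=tb&(z>20); print(n,"block z",np.median(z[m]),m.sum(), "table z",np.median(z[tb&(z<10)]))
    mt=tb&(z>24)
    print(cv2.minAreaRect(W[mt][:,:2].astype(np.float32)))
    for l,hz in (("block_hole",29),("nest",12),("pivot",53),("guide_ring",47),("guide_handle",83),("drill_jig",0)):
        for r in env.spot_point(n,l): print(l,round(r["confidence"],2),np.round(pix2w(n,r["location"],hz),1))
    s=env.silhouettes(n,"drill_jig")
    print(len(s),s[0]["confidence"],s[0]["region"].sum())
    R=s[0]["region"]; mm=R&(z>7)&(z<17)
    print("board",np.median(z[mm]),cv2.minAreaRect(W[mm][:,:2].astype(np.float32)))
    cv2.imwrite(f"pics/m_{n}.png",(mm*255).astype(np.uint8)+(mt*128).astype(np.uint8))
E
```

```text
ctr [434.97238321 212.74631552  29.        ] back [937.70025687 309.10130839  29.        ]
top block z 27.853597110138594 407 table z -1.0163770276047899
((438.794921875, 214.1357879638672), (54.81856918334961, 40.392295837402344), 46.08702850341797)
block_hole 0.77 [536.7 205.8  29. ]
block_hole 0.74 [343.8  61.   29. ]
block_hole 0.59 [341.3 194.8  29. ]
block_hole 0.56 [437.3 218.5  29. ]
nest 0.82 [479.2 -40.5  12. ]
pivot 0.88 [577.1 -40.8  53. ]
guide_ring 0.72 [559.8  68.8  47. ]
guide_handle 0.92 [547.6 127.3  83. ]
drill_jig 0.84 [482.5 -37.2   0. ]
1 0.88 3261
board 11.34472893117777 ((518.1762084960938, -40.61740493774414), (190.11810302734375, 90.27852630615234), 3.6134862899780273)
scene block z 28.878192832225864 288 table z 0.519285935667483
((440.21258544921875, 210.93731689453125), (58.88800048828125, 42.36631393432617), 44.25800704956055)
block_hole 0.86 [342.3 185.   29. ]
block_hole 0.83 [450.6 212.4  29. ]
block_hole 0.6 [536.  212.3  29. ]
block_hole 0.59 [349.6  64.2  29. ]
nest 0.89 [483.4 -37.7  12. ]
nest 0.69 [451.9 224.9  12. ]
pivot 0.91 [583.2 -47.2  53. ]
guide_ring 0.73 [566.3  68.9  47. ]
guide_handle 0.76 [563.9 123.8  83. ]
drill_jig 0.68 [482.7 -43.8   0. ]
1 0.85 3092
board 12.61830165651412 ((518.9681396484375, -43.13610076904297), (190.98472595214844, 91.94763946533203), 3.5788347721099854)
```

Run:
```python
from h import *
b=np.array([439.5,212.5]);o=np.array([478.7,-44.4]);
def R(a): return np.array([[np.cos(a),-np.sin(a)],[np.sin(a),np.cos(a)]])
ja=np.radians(3.6)
for n in ("top","scene"):
    p,d,W=cloud(n); z=W[...,2]
    m=(np.hypot(W[...,0]-554,W[...,1]-120)<40)&(z>65)
    print(n,"handle pts",m.sum(),W[m].mean(0),W[m].min(0),W[m].max(0))
    im=cv2.cvtColor(p,cv2.COLOR_RGB2BGR)
    s=4; im=cv2.resize(im,None,fx=s,fy=s,interpolation=cv2.INTER_CUBIC)
    def poly(pts,z,col):
        q=w2pix(n,np.c_[pts,np.full(len(pts),z)]); q=((q+.5)*s).astype(int); cv2.polylines(im,[q.reshape(-1,1,2)],True,col,1)
    def rect(x0,x1,y0,y1): return np.array([[x0,y0],[x1,y0],[x1,y1],[x0,y1]])
    poly(rect(-21,21,-28,28)@R(np.radians(135)).T+b,29,(0,0,255))
    t=np.linspace(0,6.28,30); circ=lambda r:np.c_[np.cos(t),np.sin(t)]*r
    poly((circ(5.5)+[4.4,-8.3])@R(np.radians(135)).T+b,29,(255,0,0))
    poly(rect(-55,135,-45,45)@R(ja).T+o,12,(0,0,255))
    poly(rect(-30.5,30.5,-23.5,23.5)@R(ja).T+o,20,(255,0,0))
    pv=R(ja)@[105,-4.4]+o; poly(circ(13)+pv,64,(0,255,0))
    hd=pv+165*np.array([np.cos(ja+1.69),np.sin(ja+1.69)]); poly(circ(8)+hd,105,(0,255,0)); print(pv,hd)
    x0,y0=(205,120) if n=="top" else (180,160)
    cv2.imwrite(f"pics/ov_{n}.png",im[y0*s:(y0+145)*s,x0*s:(x0+190)*s])
```

```text
top handle pts 65 [550.78742112 121.49358499  95.39570233] [545.01896921 113.82429849  65.91732038] [560.40683075 128.66228239 107.4222116 ]
[583.76908477 -42.19831305] [553.89883103 120.07543079]
scene handle pts 82 [551.93664334 114.97911209  91.27342503] [545.42199011 109.25879501  65.69830627] [560.22378274 125.04066948 109.27894799]
[583.76908477 -42.19831305] [553.89883103 120.07543079]
```

View pics/ov_top.png

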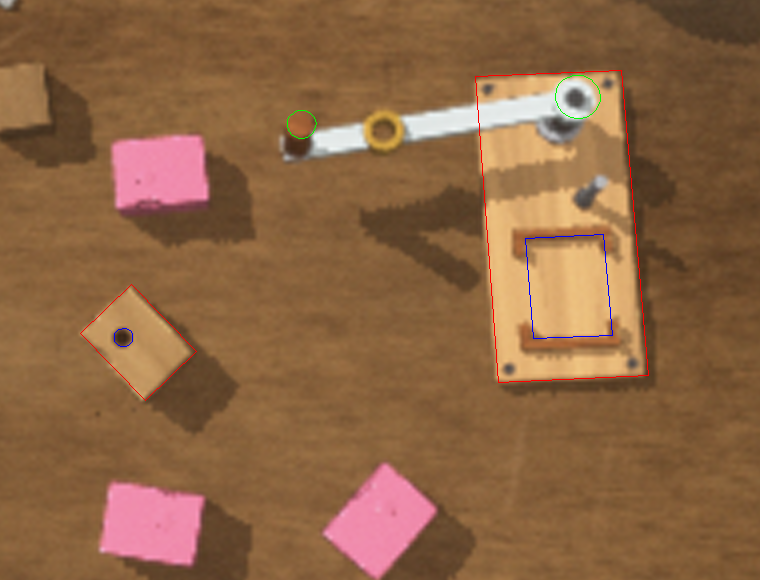

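View pics/ov_scene.png

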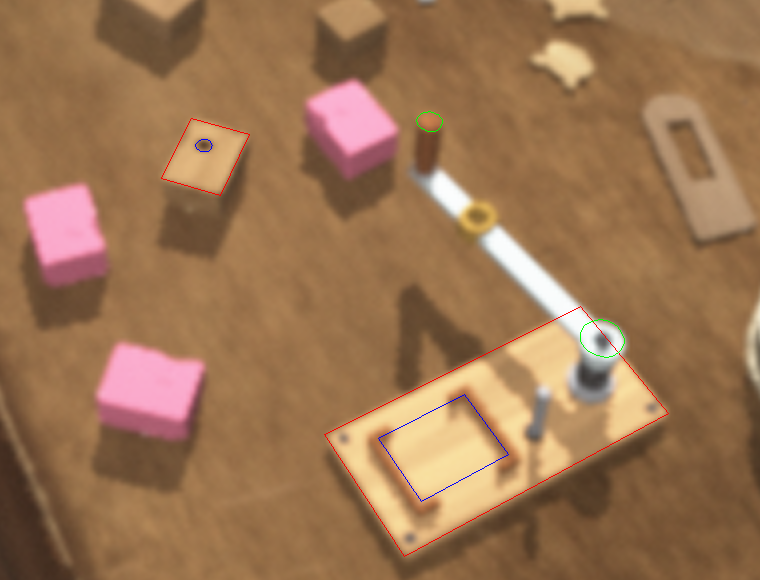

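Request:
arm_command(
  motion=[1,-272,337.2,115,0,0,114.5,1,-272,337.2,115,0,0,114.5,1,-272,337.2,115,0,0,114.5,1,-272,337.2,115,0,0,114.5,1,-272,337.2,115,0,0,114.5,1,-272,337.2,115,0,0,114.5,1,-272,337.2,115,0,0,114.5,1,-272,337.2,115,0,0,114.5,1,-272,337.2,115,0,0,114.5,1,-272,337.2,115,0,0,114.5,1,-272,337.2,115,0,0,114.5,1,-272,337.2,115,0,0,114.5,1,-272,337.2,115,0,0,114.5,1,-272,337.2,115,0,0,114.5,1,-272,337.2,115,0,0,114.5,1,-272,337.2,115,0,0,114.5,1,-272,337.2,115,0,0,114.5,1,-272,337.2,115,0,0,114.5],
)

```text
t: 3.7
eef_pos: [439.5, 212.6, 99.7]
tcp_rot: [-3.141, -0.0, -0.785]
ft_force: [1.2, 0.1, -0.8]
opening: 0.998
```

Request:
arm_command(
  motion=[1,0,0,30,0,0,0,1,0,0,60,0,0,0,1,0,0,80,0,0,0,1,0,0,90,0,0,0,1,0,0,94,0,0,0,1,0,0,94,0,0,0,-1,0,0,94,0,0,0,-1,0,0,94,0,0,0,-1,0,0,94,0,0,0,-1,0,0,94,0,0,0,-1,0,0,94,0,0,0,-1,0,0,94,0,0,0,-1,0,0,94,0,0,0,-1,0,0,94,0,0,0],
)

```text
t: 5.1
eef_pos: [439.4, 212.6, 5.6]
tcp_rot: [-3.142, 0.0, -0.785]
ft_force: [0.2, -0.4, 1.3]
opening: 0.449
```

Request:
arm_command(
  motion=[-1,0,0,0,0,0,0,-1,0,0,-20,0,0,0,-1,0,0,-50,0,0,0,-1,0,0,-80,0,0,0,-1,0,0,-95,0,0,0,-1,0,0,-95,0,0,0],
)

```text
t: 5.7
eef_pos: [440.2, 212.9, 102.3]
tcp_rot: [-3.138, -0.002, -0.785]
ft_force: [0.4, 0.2, -0.0]
opening: 0.44
```

Run:
```python
from h import *
p,d,W=cloud("scene"); im=cv2.cvtColor(p,cv2.COLOR_RGB2BGR)
cv2.imwrite("pics/lift.png",cv2.resize(im[80:290,130:390],None,fx=2.9,fy=2.8))
s=env.state();print(s["opening"],s["ft_force"],s["eef_pos"])
```

```text
0.43955990667208594 [ 0.09821461 -0.06054505 -0.28055159] [439.70205329 212.68583355 101.08420877]
```

View pics/lift.png

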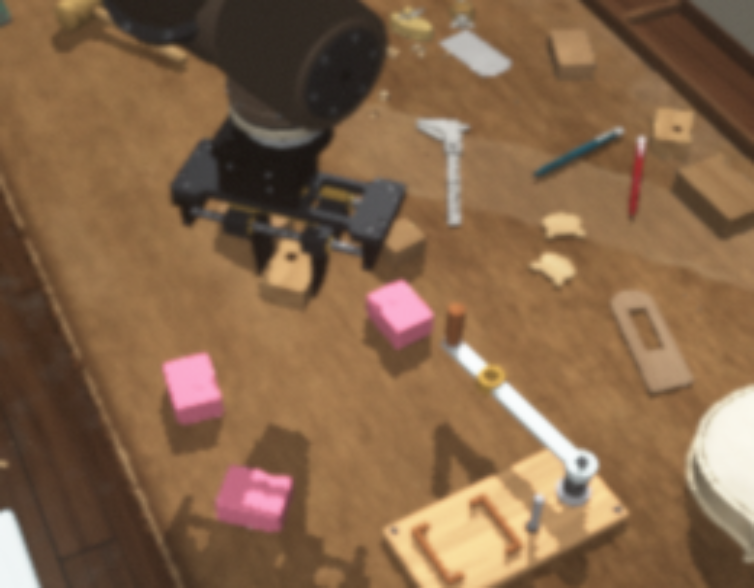

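Request:
arm_command(
  motion=[-1,209.4,154,0,0,0,-138.6,-1,209.4,154,0,0,0,-138.6,-1,209.4,154,0,0,0,-138.6,-1,209.4,154,0,0,0,-138.6,-1,209.4,154,0,0,0,-138.6,-1,209.4,154,0,0,0,-138.6,-1,209.4,154,0,0,0,-138.6,-1,209.4,154,0,0,0,-138.6,-1,209.4,154,0,0,0,-138.6,-1,209.4,154,0,0,0,-138.6,-1,209.4,154,0,0,0,-138.6,-1,209.4,154,0,0,0,-138.6,-1,209.4,154,0,0,0,-138.6,-1,209.4,154,0,0,0,-138.6,-1,209.4,154,0,0,0,-138.6,-1,209.4,154,0,0,0,-138.6,-1,209.4,154,0,0,0,-138.6,-1,209.4,154,0,0,0,-138.6,-1,209.4,154,0,0,0,-138.6,-1,209.4,154,0,0,0,-138.6],
)

```text
t: 7.75
eef_pos: [478.4, -44.3, 100.1]
tcp_rot: [-3.141, -0.0, 1.63]
ft_force: [-0.0, 0.5, -0.1]
opening: 0.444
```

Run:
```python
from h import *
for n,(x0,y0) in (("top",(280,100)),("scene",(200,150))):
    p,d,W=cloud(n); im=cv2.cvtColor(p,cv2.COLOR_RGB2BGR)
    cv2.imwrite(f"pics/over_{n}.png",cv2.resize(im[y0:y0+140,x0:x0+190],None,fx=4,fy=4))
s=env.state();print(s["opening"],s["ft_force"],s["eef_pos"],s["tcp_rot"],s["joints"])
```

```text
0.4453037691931747 [-0.19726768  0.62942619  0.23225051] [478.54537986 -44.35799574 100.39107026] [-3.14126926e+00 -1.86429794e-04  1.63173648e+00] [-2.30032831e-01  4.56089727e-01  2.02618719e+00  1.40023787e-04
  6.59679025e-01 -1.86188000e+00]
```

View pics/over_scene.png

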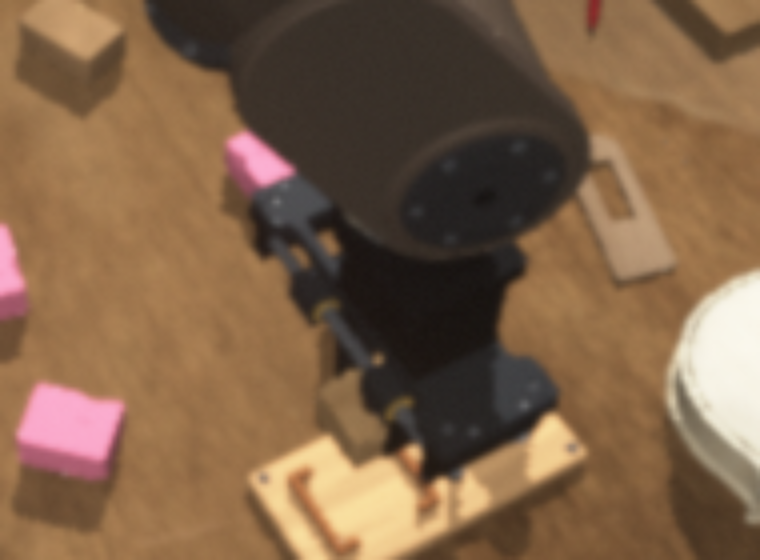

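View pics/over_top.png

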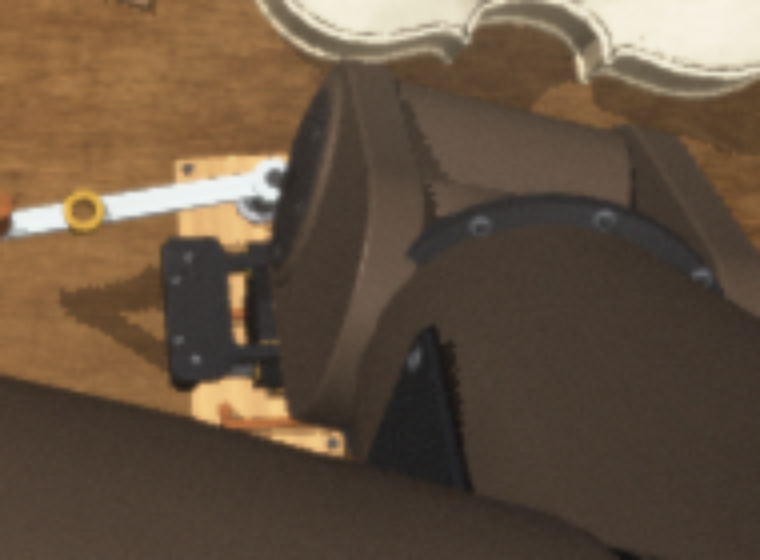

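Request:
arm_command(
  motion=[-1,0,0,25,0,0,0,-1,0,0,50,0,0,0,-1,0,0,65,0,0,0,-1,0,0,71,0,0,0,-1,0,0,74,0,0,0,-1,0,0,77,0,0,0,-1,0,0,79,0,0,0,-1,0,0,79,0,0,0],
)

```text
t: 8.65
eef_pos: [478.8, -44.4, 21.9]
tcp_rot: [3.141, 0.0, 1.634]
ft_force: [-0.5, -0.1, -0.7]
opening: 0.436
```

Run:
```python
from h import *
p,d,W=cloud("scene"); im=cv2.cvtColor(p,cv2.COLOR_RGB2BGR)
cv2.imwrite(f"pics/low.png",cv2.resize(im[220:320,230:360],None,fx=6,fy=6,interpolation=cv2.INTER_CUBIC))
s=env.state();print(s["opening"],s["ft_force"],s["eef_pos"],s["tcp_rot"])
```

```text
0.4366782575233396 [-0.00667105 -0.3724327  -1.18000643] [478.76858263 -44.41074358  21.93159086] [3.14106515e+00 7.50070994e-05 1.63354417e+00]
```

View pics/low.png

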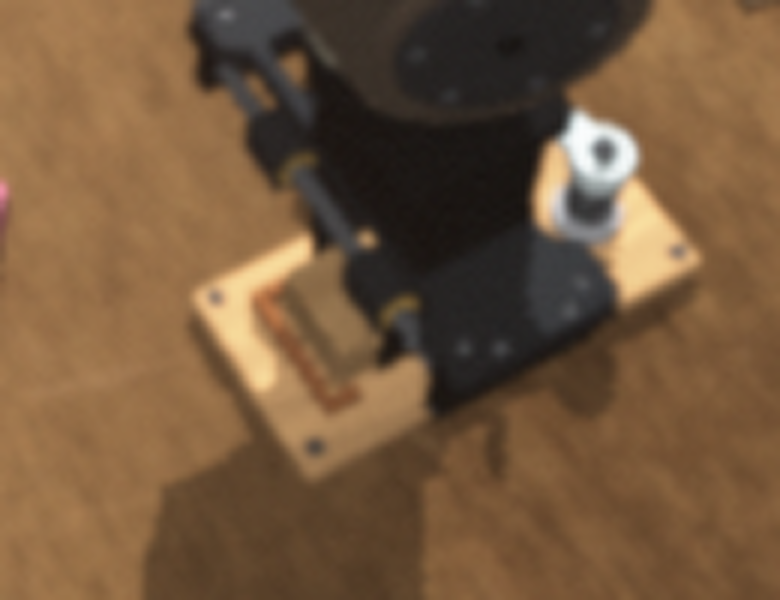

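Block is inside the walls with no contact force. I lower the rest.

Request:
arm_command(
  motion=[-1,0,0,1.5,0,0,0,-1,0,0,3,0,0,0,-1,0,0,4,0,0,0,-1,0,0,4,0,0,0],
)

```text
t: 9.1
eef_pos: [478.6, -44.4, 17.6]
tcp_rot: [3.142, -0.0, 1.634]
ft_force: [-0.8, 0.5, 1.5]
opening: 0.442
```

Request:
arm_command(
  motion=[0.75,0,0,0,0,0,0,0.75,0,0,0,0,0,0,0.75,0,0,0,0,0,0,0.75,0,0,0,0,0,0,0.75,0,0,0,0,0,0,0.75,0,0,-20,0,0,0,0.75,0,0,-50,0,0,0,0.75,0,0,-90,0,0,0,0.75,0,0,-130,0,0,0,0.75,0,0,-130,0,0,0],
)

```text
t: 10.1
eef_pos: [480.4, -44.7, 151.9]
tcp_rot: [3.134, 0.002, 1.634]
ft_force: [0.5, -0.7, -0.7]
opening: 0.87
```

Run:
```python
from h import *
p,d,W=cloud("scene"); im=cv2.cvtColor(p,cv2.COLOR_RGB2BGR)
cv2.imwrite(f"pics/rel.png",cv2.resize(im[220:320,230:360],None,fx=6,fy=6,interpolation=cv2.INTER_CUBIC))
s=env.state();print(s["opening"],s["ft_force"],s["eef_pos"],s["tcp_rot"])
```

```text
0.8722727065700125 [-0.16833283 -0.31139643  0.38443813] [479.45719992 -44.54811822 149.6123255 ] [3.13709720e+00 1.28616169e-03 1.63371766e+00]
```

View pics/rel.png

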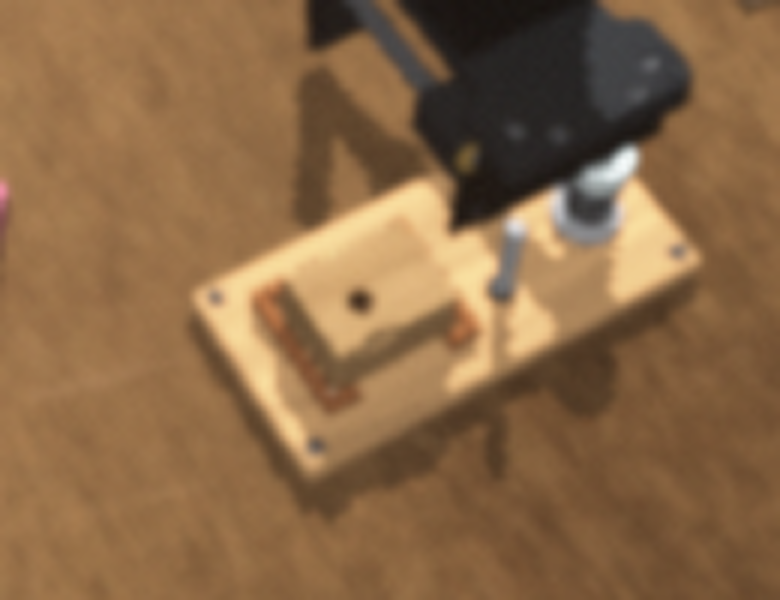

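Request:
arm_command(
  motion=[1,159.6,85.2,0,0,0,83.3,1,159.6,85.2,0,0,0,83.3,1,159.6,85.2,0,0,0,83.3,1,159.6,85.2,0,0,0,83.3,1,159.6,85.2,0,0,0,83.3,1,159.6,85.2,0,0,0,83.3,1,159.6,85.2,0,0,0,83.3,1,159.6,85.2,0,0,0,83.3,1,159.6,85.2,0,0,0,83.3,1,159.6,85.2,0,0,0,83.3,1,159.6,85.2,0,0,0,83.3,1,159.6,85.2,0,0,0,83.3,1,159.6,85.2,0,0,0,83.3],
)

```text
t: 11.45
eef_pos: [553.4, 120.2, 147.1]
tcp_rot: [-3.141, 0.001, 0.183]
ft_force: [-0.1, 1.0, 1.1]
opening: 1.002
```

Run:
```python
from h import *
p,d,W=cloud("scene"); im=cv2.cvtColor(p,cv2.COLOR_RGB2BGR)
cv2.imwrite(f"pics/h1.png",cv2.resize(im[150:320,220:390],None,fx=3.5,fy=3.5,interpolation=cv2.INTER_CUBIC))
z=W[...,2]; a=np.radians(3.6)
q=(W[...,:2]-[478.7,-44.4])@np.array([[np.cos(a),-np.sin(a)],[np.sin(a),np.cos(a)]])
m=(abs(q[...,0])<25)&(abs(q[...,1])<18)
print(m.sum(),np.percentile(z[m],[2,50,98]))
A=np.c_[q[m],np.ones(m.sum())]; print("plane",np.linalg.lstsq(A,z[m],rcond=None)[0])
mm=(abs(q[...,0])<40)&(abs(q[...,1])<35)&(z>36); print(cv2.minAreaRect(q[mm].astype(np.float32)))
s=env.state();print(s["opening"],s["ft_force"],s["eef_pos"],s["tcp_rot"])
```

```text
293 [38.45077773 41.4648237  44.70017095]
plane [ 4.02025825e-03 -2.35512927e-03  4.14733280e+01]
((-0.1439056396484375, -2.980531692504883), (56.85129928588867, 42.51498794555664), 0.8880032300949097)
1.0021714050411836 [ 0.59223796 -0.21374422 -0.74351992] [553.54276428 120.2426125  147.25283367] [-3.14145811e+00  4.57702371e-04  1.82497949e-01]
```

View pics/h1.png

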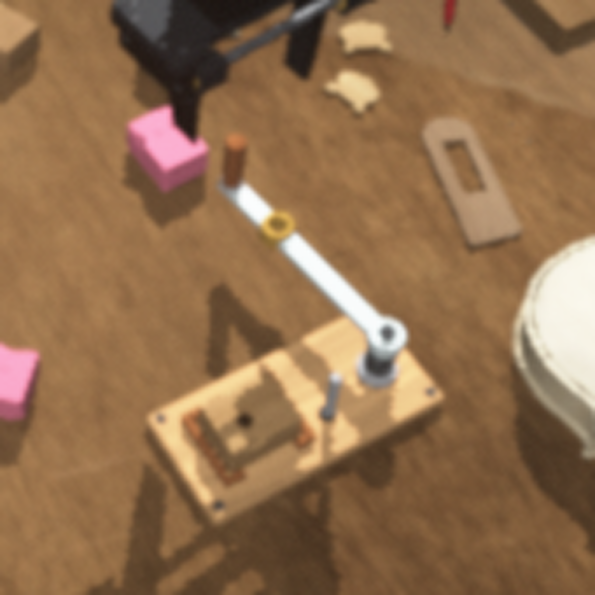

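Block is flat, top at 41.5 mm (41 expected), so it is seated. Now I grip the handle.

Request:
arm_command(
  motion=[1,0,0,25,0,0,0,1,0,0,50,0,0,0,1,0,0,70,0,0,0,1,0,0,80,0,0,0,1,0,0,83,0,0,0,1,0,0,83,0,0,0,-1,0,0,83,0,0,0,-1,0,0,83,0,0,0,-1,0,0,83,0,0,0,-1,0,0,83,0,0,0,-1,0,0,83,0,0,0,-1,0,0,83,0,0,0,-1,0,0,83,0,0,0,-1,0,0,83,0,0,0,-1,0,0,83,0,0,0,-1,0,0,83,0,0,0,-1,0,0,83,0,0,0,-1,0,0,83,0,0,0],
)

```text
t: 13.3
eef_pos: [553.6, 120.3, 64.6]
tcp_rot: [-3.142, -0.0, 0.18]
ft_force: [-0.1, -0.4, -0.6]
opening: 0.155
```

Run:
```python
from h import *
p,d,W=cloud("scene"); im=cv2.cvtColor(p,cv2.COLOR_RGB2BGR)
cv2.imwrite(f"pics/h2.png",cv2.resize(im[150:320,220:390],None,fx=3.5,fy=3.5,interpolation=cv2.INTER_CUBIC))
s=env.state();print(s["opening"],s["ft_force"],s["moment"],s["eef_pos"],s["tcp_rot"],s["joints"])
# arc waypoints in tool frame from commanded pose
x0,y0,yaw=553.8,120.2,np.radians(10.35)
pv=np.array([583.8,-42.2]); th0=np.arctan2(y0-pv[1],x0-pv[0]); r=np.hypot(x0-pv[0],y0-pv[1]); print(th0,r)
tx=np.array([np.cos(yaw),np.sin(yaw)]);ty=np.array([np.sin(yaw),-np.cos(yaw)])
for k in range(1,25):
    t=np.radians(3.5*k); q=pv+165*np.array([np.cos(th0+t),np.sin(th0+t)])-[x0,y0]
    print(k,round(3.5*k,1),np.round([q@tx,q@ty],1))
```

```text
0.16083598238726776 [-0.11533848  0.0213391  -0.44867192] [-0.10856168  0.11318664  0.0833538 ] [553.61769624 120.28026313  64.62553393] [-3.14148647e+00  4.61103512e-06  1.79722528e-01] [ 9.73011311e-02  6.03183463e-01  1.84422451e+00  1.64808409e-04
  6.94198028e-01 -8.25480639e-02]
1.7534661103027882 165.14769147644785
1 3.5 [-10.1   0.5]
2 7.0 [-20.1   1.4]
3 10.5 [-30.1   3. ]
4 14.0 [-39.9   5.1]
5 17.5 [-49.6   7.9]
6 21.0 [-59.1  11.2]
7 24.5 [-68.4  15.1]
8 28.0 [-77.4  19.6]
9 31.5 [-86.2  24.6]
10 35.0 [-94.6  30.2]
11 38.5 [-102.6   36.2]
12 42.0 [-110.3   42.8]
13 45.5 [-117.6   49.7]
14 49.0 [-124.4   57.2]
15 52.5 [-130.8   65. ]
16 56.0 [-136.6   73.2]
17 59.5 [-142.    81.7]
18 63.0 [-146.8   90.5]
19 66.5 [-151.1   99.7]
20 70.0 [-154.8  109. ]
21 73.5 [-158.   118.6]
22 77.0 [-160.5  128.4]
23 80.5 [-162.5  138.2]
24 84.0 [-163.8  148.2]
```

View pics/h2.png

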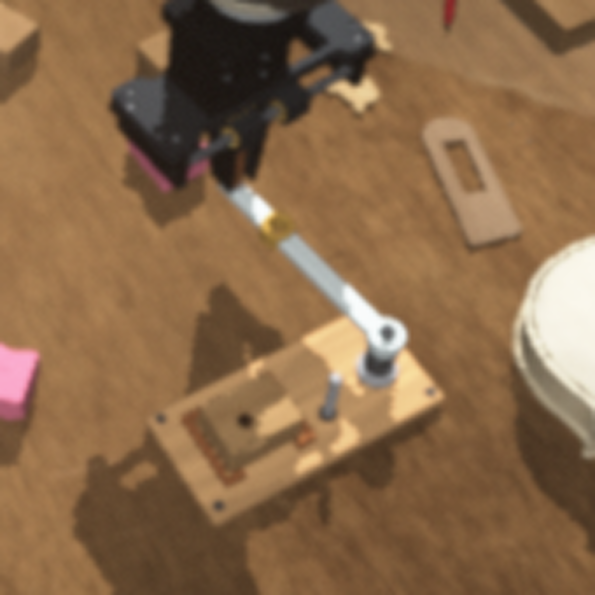

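Request:
arm_command(
  motion=[-1,-10.1,0.5,0,0,0,-3.5,-1,-20.1,1.4,0,0,0,-7,-1,-30.1,3,0,0,0,-10.5,-1,-39.9,5.1,0,0,0,-14,-1,-49.6,7.9,0,0,0,-17.5,-1,-59.1,11.2,0,0,0,-21,-1,-68.4,15.1,0,0,0,-24.5,-1,-77.4,19.6,0,0,0,-28,-1,-86.2,24.6,0,0,0,-31.5,-1,-94.6,30.2,0,0,0,-35,-1,-102.6,36.2,0,0,0,-38.5,-1,-110.3,42.8,0,0,0,-42,-1,-117.6,49.7,0,0,0,-45.5,-1,-124.4,57.2,0,0,0,-49,-1,-130.8,65,0,0,0,-52.5,-1,-136.6,73.2,0,0,0,-56,-1,-142,81.7,0,0,0,-59.5,-1,-146.8,90.5,0,0,0,-63,-1,-151.1,99.7,0,0,0,-66.5,-1,-154.8,109,0,0,0,-70],
)

```text
t: 15.35
eef_pos: [421.3, -14.9, 64.6]
tcp_rot: [3.14, -0.0, 1.404]
ft_force: [4.5, 2.6, -4.9]
opening: 0.162
```

Run:
```python
from h import *
p,d,W=cloud("scene"); im=cv2.cvtColor(p,cv2.COLOR_RGB2BGR)
cv2.imwrite(f"pics/h3.png",cv2.resize(im[150:320,200:390],None,fx=3.5,fy=3.5,interpolation=cv2.INTER_CUBIC))
s=env.state();print(s["opening"],s["ft_force"],s["moment"],s["eef_pos"],s["tcp_rot"],s["joints"])
e=s["eef_pos"];pv=np.array([583.8,-42.2]);print(np.arctan2(e[1]-pv[1],e[0]-pv[0]), np.hypot(e[1]-pv[1],e[0]-pv[0]))
yaw=np.radians(80.35);th0=1.75347+np.radians(70);P=lambda t:pv+165*np.array([np.cos(t),np.sin(t)])
tx=np.array([np.cos(yaw),np.sin(yaw)]);ty=np.array([np.sin(yaw),-np.cos(yaw)])
for t in (3,6,9,12,13.08,13.5,14,14.5,15):
    q=P(th0+np.radians(t))-P(th0); print(t,np.round([q@tx,q@ty],1))
```

```text
0.16062989620322957 [ 3.47679757  3.1609836  -3.15289109] [ 0.59559139 -0.4585854   0.11928165] [421.19479719 -15.7760981   64.61372424] [ 3.14041994e+00 -1.61678746e-04  1.40724811e+00] [-1.94561520e-01  4.66624700e-01  2.19384235e+00  4.28734583e-04
  4.79958497e-01 -1.60218971e+00]
2.980497415012961 164.7382000992001
3 [-8.6  0.2]
6 [-17.2   0.9]
9 [-25.8   2.1]
12 [-34.3   3.7]
13.08 [-37.3   4.4]
13.5 [-38.5   4.6]
14 [-39.9   5. ]
14.5 [-41.3   5.3]
15 [-42.7   5.7]
```

View pics/h3.png

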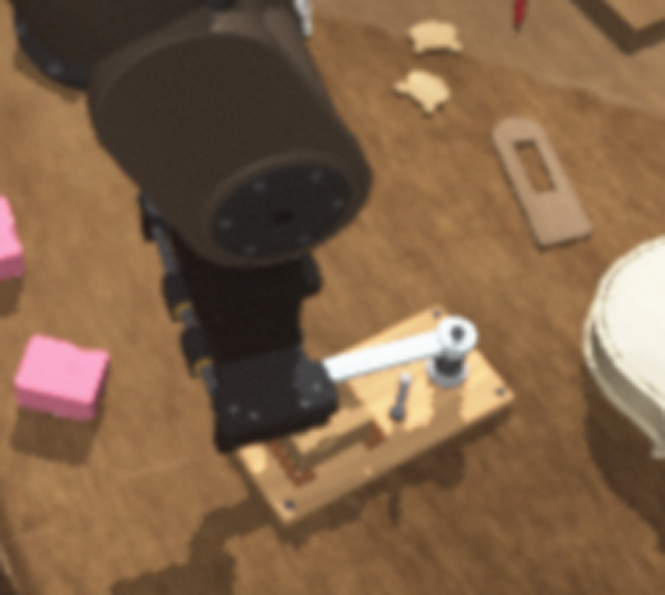

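Request:
arm_command(
  motion=[-1,-8.6,0.2,0,0,0,-3,-1,-17.2,0.9,0,0,0,-6,-1,-22,1.5,0,0,0,-8,-1,-25.8,2.1,0,0,0,-9,-1,-30,2.9,0,0,0,-10.5,-1,-34.3,3.7,0,0,0,-12,-1,-34.3,3.7,0,0,0,-12,-1,-34.3,3.7,0,0,0,-12],
)

```text
t: 16.2
eef_pos: [419.3, -48.9, 64.6]
tcp_rot: [3.14, 0.0, 1.609]
ft_force: [4.7, 4.6, -4.8]
opening: 0.164
```

Request:
arm_command(
  motion=[-1,-1,0,0,0,0,-0.4,-1,-2,0,0,0,0,-0.7,-1,-3,0,0,0,0,-1,-1,-3,0,0,0,0,-1,-1,-3,0,0,0,0,-1],
)

```text
t: 16.7
eef_pos: [419.5, -51.7, 64.6]
tcp_rot: [3.14, 0.0, 1.627]
ft_force: [4.8, 4.3, -6.1]
opening: 0.159
```

Request:
arm_command(
  motion=[-1,-0.5,0,0,0,0,0,-1,-1,0,0,0,0,0,-1,-1.5,0,0,0,0,0,-1,-1.5,0,0,0,0,0,-1,-1.5,0,0,0,0,0],
)

```text
t: 17.2
eef_pos: [419.5, -52.6, 64.6]
tcp_rot: [3.14, -0.001, 1.627]
ft_force: [6.4, 12.8, -4.3]
opening: 0.163
```

Run:
```python
from h import *
for n,(x0,y0) in (("top",(280,110)),("scene",(220,180))):
    p,d,W=cloud(n); im=cv2.cvtColor(p,cv2.COLOR_RGB2BGR)
    cv2.imwrite(f"pics/f_{n}.png",cv2.resize(im[y0:y0+140,x0:x0+170],None,fx=4.2,fy=4.2,interpolation=cv2.INTER_CUBIC))
z=W[...,2]
m=(z>50)&(z<62)&(W[...,0]>505)&(W[...,0]<565)&(abs(W[...,1]+45)<25)
A=np.c_[W[m][:,0],np.ones(m.sum())];k=np.linalg.lstsq(A,W[m][:,1],rcond=None)[0]
print(m.sum(),"arm dir",np.arctan(k[0]),"expected",1.753+1.45-np.pi,"y at 471:",k@[471,1])
s=env.state();print(s["opening"],s["ft_force"],s["eef_pos"])
```

```text
172 arm dir 0.07472410970555395 expected 0.06140734641020673 y at 471: -53.54641707179011
0.16075666835410274 [ 6.3183478  13.78605323 -4.54676814] [419.55176865 -52.61545366  64.6245065 ]
```

View pics/f_scene.png

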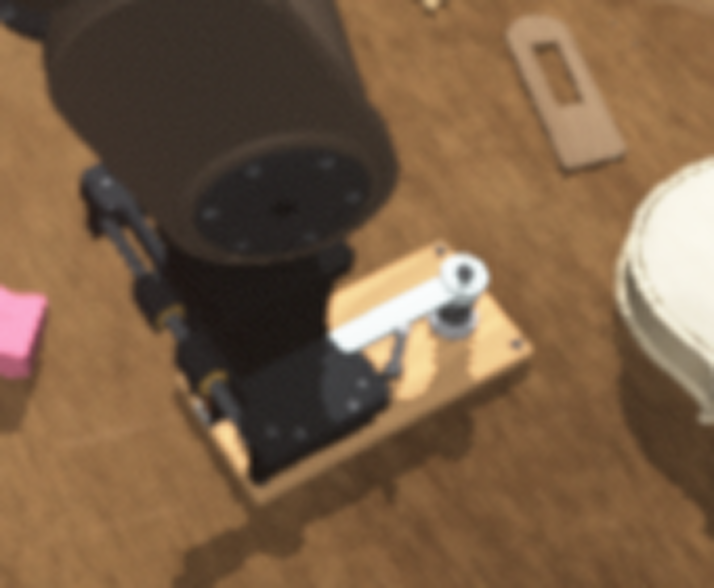

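View pics/f_top.png

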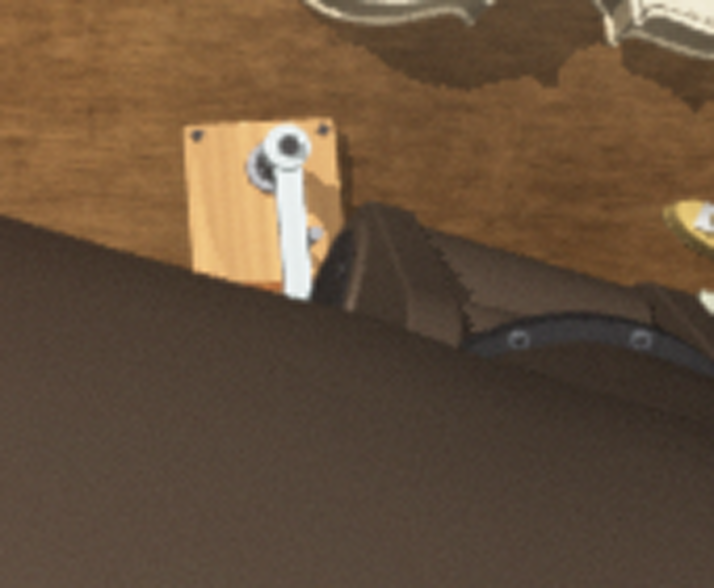

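The arm rests against the stop pin, at the expected angle and with a steady push. I hand in now.

Run:
```python
from cell import env
print(env.job_done()); s=env.state(); print(s["t"],s["ft_force"],s["opening"])
```

```text
the job is handed in; nothing more can be done
None
the job is handed in; nothing more can be done
```

I seated the bored block in the nest, hole up and with the end nearer the hole away from the pivot post, and let go of it. I then swung the guide arm to its stop and handed the job in at about 17 s, still holding the handle.

- **Block:** before the swing, its top was level at 41.5 mm (41 expected), so it sat flat in the nest. Its outline fitted square to within 1°, but the scene camera alone placed it about 3 mm to one side. About 1 mm of that is that camera's offset, and the level top shows it is not resting on a wall.
- **Guide arm:** the pictures show the arm against the stop pin. Its direction was 0.075 rad against about 0.061 expected, within measurement error.
- **Handle:** the sideways force rose from about 4 N to 13–14 N at contact and stayed there. The gripper opening of 0.16 (about 15 mm) matches the 16 mm handle.
- **Not checked:** the gripper hid the ring and the hole in the last pictures, so the ring being over the hole is inferred from the stop contact and the geometry. I sent no move near the two plain blocks, but I did not measure them again at the end.

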